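Close up the condiment station

TASK

In the black condiment station the yellow-lidded pan has slid away from the green-lidded one: slide it back flush against the green pan so that no gap is left. Then set the red-lidded pan from the counter gently down into the room this frees in the station, square with the others, and close it up flush against the yellow pan. Leave the green pan at its end and do not disturb the jar, the cup or the carton.

Things in the scene. Friction and masses are not known exactly. Their poses are not given: they have to be found in the camera images.
- station: black tray fixed to the counter, outside 148 (x) by 266 mm (y), inside 138 by 256 mm; origin: centre of its underside. Floor 6 mm thick, lip all round 5 mm thick, top at 22 mm. Holds three pans in a row along y, handles along x: green at the +y end, then yellow, then red towards -y; about 15 mm stays free at the -y end when all are closed up.
- green_pan: condiment pan, closed steel block 130 mm (x) by 80 mm (y), 66 mm high to the top of its flat green lid; origin: centre of its underside. Black bar handle on the lid along x: 80 mm long, 14 mm thick (y), from 84 to 100 mm above the underside, on two end posts (60 mm by 18 mm open space under the bar). 0.3 to 0.65 kg, loose. At the station's +y end.
- yellow_pan: condiment pan, closed steel block 130 mm (x) by 80 mm (y), 66 mm high to the top of its flat yellow lid; origin: centre of its underside. Black bar handle on the lid along x: 80 mm long, 14 mm thick (y), from 84 to 100 mm above the underside, on two end posts (60 mm by 18 mm open space under the bar). 0.3 to 0.65 kg, loose. In the station, 25 to 70 mm short of the green pan.
- red_pan: condiment pan, closed steel block 130 mm (x) by 80 mm (y), 66 mm high to the top of its flat red lid; origin: centre of its underside. Black bar handle on the lid along x: 80 mm long, 14 mm thick (y), from 84 to 100 mm above the underside, on two end posts (60 mm by 18 mm open space under the bar). 0.3 to 0.65 kg, loose. On the counter, -y of the station, yaw within 35 degrees.
- jar: amber glass jar with a steel cap, 72 mm across, 85 mm high, loose; origin at the centre of its underside. To be left alone.
- cup: white cup, 76 mm across at the rim, 90 mm high, loose; origin at the centre of its underside. To be left alone.
- carton: closed cardboard carton 90 by 130 mm, 50 mm high, loose; origin at the centre of its underside. To be left alone.

How it is judged (in metres and radians):
On the way, in this order (a step that is already met when the one before it is completed fails the run):
1. the yellow pan stands flush against the green pan (gap under 3 mm) while the red pan is still outside the station (z of yellow_pan in the frame of station below 0.009 m and y of yellow_pan in the frame of station between -0.005 and 0.015 m and x of yellow_pan in the frame of station between -0.008 and 0.008 m and angle between yellow_pan's own z axis and vertical below 0.03 rad and horizontal distance between yellow_pan and green_pan below 0.083 m and angle between the y axis of yellow_pan and the y axis of green_pan, either way round below 0.035 rad and horizontal distance between red_pan and station above 0.15 m), for 0.2 s.
2. the red pan stands on the station's floor, flush against the yellow pan (z of red_pan in the frame of station below 0.009 m and y of red_pan in the frame of station between -0.088 and -0.062 m and x of red_pan in the frame of station between -0.008 and 0.008 m and angle between red_pan's own z axis and vertical below 0.03 rad and horizontal distance between red_pan and yellow_pan below 0.083 m and angle between the y axis of red_pan and the y axis of yellow_pan, either way round below 0.035 rad), for 0.2 s.
At the end, for the whole second after the job is handed in: All three pans stand upright on the station's floor, at rest: the green pan within 8 mm of where it was, the yellow pan flush against it and the red pan flush against the yellow one (each gap under 3 mm, the centres under 83 mm apart, and square to within 2 degrees) (all of step 2 and z of yellow_pan in the frame of station below 0.009 m and y of yellow_pan in the frame of station between -0.005 and 0.015 m and x of yellow_pan in the frame of station between -0.008 and 0.008 m and angle between yellow_pan's own z axis and vertical below 0.03 rad and horizontal distance between yellow_pan and green_pan below 0.083 m and angle between the y axis of yellow_pan and the y axis of green_pan, either way round below 0.035 rad and distance of green_pan from where it was at the start of the episode below 0.008 m and linear speed of each of green_pan, yellow_pan, red_pan below 0.02 m/s); the robot touches nothing.
It fails at once if the jar is moved more than 20 mm or tipped (distance of jar from where it was at the start of the episode above 0.02 m or angle between jar's own z axis and vertical above 0.3 rad).
It fails at once if the cup is moved more than 20 mm or tipped (distance of cup from where it was at the start of the episode above 0.02 m or angle between cup's own z axis and vertical above 0.3 rad).
It fails at once if the carton is moved more than 20 mm or tipped (distance of carton from where it was at the start of the episode above 0.02 m or angle between carton's own z axis and vertical above 0.3 rad).
It fails at once if the red pan is dropped or slammed into the station (over 90 N) (contact force between red_pan and station above 90 N).
It also fails if it takes over 54 s, if anything falls off the work surface, if the arm or the gripper's body presses on something with over 40 N, if the wrist force passes 120 N, or if a joint passes its speed limit or range.

ROBOT

A 7-joint arm with a two-finger parallel gripper is mounted at the origin on the work surface. World frame = base frame: x ahead of the robot, y to its left, z up, the work surface at z = 0. Lengths are in mm, angles in degrees, forces in N, time in s.
With the tool pointing down it reaches from about 400 to 850 mm from the base axis. Payload 10.4 kg.
Tool frame: the origin (TCP) lies between the finger pads; the fingertips stand 17 mm ahead of it and the grasp point (between the pads) lies 2 mm behind it; z points along the fingers, y is the line along which they close (so a half turn about z gives the same grasp; the last joint's range is limited). The gripper opens to 87 mm and grips with 3 to 60 N. Pads are 19 mm wide; open, the fingers measure 117 mm over their backs; the gripper's body (75 mm by 190 mm) begins 51 mm behind the grasp point.
Start: joints at [68.434, 19.034, -3.707, 83.658, 1.238, 77.344, -5.071], TCP at [216.562, -586.303, 239.576] pointing down, gripper open.
Joint ranges: [-148.97, 148.97], [-28.65, 121.19], [-84.17, 76.75], [9.2, 138.47], [-72.65, 252.65], [3.7, 117.97], [-149.18, 149.18]. Speed limits (degrees/s): [127.2, 127.2, 159.86, 159.86, 180, 180, 180].

INTERFACE

Orientations are given as a 3x3 rotation matrix whose columns are the frame's x, y, z axes.
In Python, from cell import bot gives the robot as it stands.
- The arm moves only by the shell command python3 -m crank 'ROWS' [FORCE]. ROWS is JSON, a list of rows, each a list of 3 entries, a list of its own where there are three numbers: the opening, from -1 (shut) to 1 (fully open), then the shift along the world's x, y, z in m, then the turn, a rotation vector about the world's x, y, z in rad. In form: [[hand, [x, y, z], [ax, ay, az]], ...]. A call has 1 to 12 rows; each row is the pose to reach, as a shift and turn from the pose commanded when the call began; what a row does not reach only later rows make up. A row lasts 1/8 s, in which the tool goes at most 62.5 mm and 10.7 degrees, less where a joint would pass 70% of its speed; a pose out of reach is approached as far as the arm can. A call with a gripper value outside its range is refused whole. The fingers move at their own pace and stop on an object; FORCE is the grip in N (left out, the last holds). Time passes only in rows, so rows that repeat a pose let the fingers close. It gives the time, the measured TCP pose, the force, the opening and the grip force at its end, in the units of the state.
- bot.state(): the state, without advancing time (a new reading comes with each control period).
- bot.snapshot(name): name is "side" or "top" or "wrist"; returns (picture, depth): 420x560x3 uint8, red, green, blue; 420x560 float32, mm along the optical axis (not along the pixel's ray), 0 where there is no reading.
- bot.camera_params(name): a dict with "fovy" (degrees; the focal length in pixels is half the picture's height over the tangent of half this angle, whatever the lens; pixels are square), "cx", "cy" (the principal point, pixels), "view" (4x4, takes a point from world to camera coordinates). Camera axes: x right, y up, looking along -z (the intrinsics and any distortion apply to the point x, -y, -z); pixel columns grow to the right and rows downward; lengths in mm; the calibration is good to about 2 mm. The wrist camera is an equidistant fisheye: a pixel r from the principal point sees the ray r / f radians off the axis. A picture is of the moment at which its call begins: read the wrist's pose just before it. camera_params takes no time and is no camera call; for the wrist camera it gives the pose at the moment of the call.
- bot.close_job(): hands the job in; it is judged then, once.
The state is a dict: "t": time; "joint_pos": joint angles; "dq": joint speeds; "joint_efforts": joint torques, N m; "tcp_pos": TCP position; "ee_rot": TCP orientation; "force": force on the tool from outside, world axes, zero at the start; "wrist_torque": the same for the moment, N m; "grip_width": opening from 0.0 (shut) to 1.0 (fully open); "finger_force": force on a finger pad.
Only numpy, scipy, OpenCV 4.12 (cv2) and the standard library are available. Lean on these libraries where they do the work, as an engineer would, in place of code of your own. Each camera call takes 0.05 s, during which the arm holds its last target. There are 200 camera calls.

## Working session

There is one attempt and no reset: what is moved stays moved. The work goes in short steps, Python scripts to look and compute and a shell command to move; the robot and the scene stay as the last step left them, time stands still between calls to the robot, and variables do not carry over. Pictures are saved under pics/ and viewed, at most 10 in all, crops included, and the job is handed in when it is done.

```bash
mkdir -p pics; ls
cat > h.py <<'E'
import numpy as np,cv2
from cell import bot
def K(n):
    p=bot.camera_params(n);f=210/np.tan(np.radians(p["fovy"])/2);return f,p["cx"],p["cy"],np.array(p["view"])
def cloud(n,d,k):
    f,cx,cy,V=k;v,u=np.mgrid[0:420,0:560].astype(float)
    X=np.stack([(u-cx)/f*d,-(v-cy)/f*d,-d],-1)
    return (X-V[:3,3])@V[:3,:3]
E
python3 - <<'E'
from h import *
s=bot.state();print(s)
ims=[]
for n in("side","top"):
    p=bot.camera_params(n);print(n,{k:np.round(v,3).tolist() for k,v in p.items()})
    k=K(n);im,d=bot.snapshot(n);np.savez(n+"0.npz",im=im,d=d)
    cv2.imwrite(f"pics/{n}0.png",im[...,::-1])
E
```

```text
pics
{'t': 0.0, 'joint_pos': array([68.43473641, 19.07264106, -3.70819348, 83.70625766,  1.23855535,
       77.34418086, -5.07103113]), 'dq': array([-0.07580222, -0.11894337, -0.02413885, -0.04029185,  0.00845302,
       -0.12423877,  0.07158601]), 'joint_efforts': array([ 3.83277338e-04, -6.23250175e+01,  2.46974034e-02, -3.89904106e+01,
       -6.12538448e-02,  3.97756544e-02,  1.81090377e-04]), 'tcp_pos': array([ 216.4039378 , -585.94361326,  238.74462094]), 'ee_rot': array([[ 9.38055062e-01,  3.46485743e-01, -5.75400438e-04],
       [ 3.46486212e-01, -9.38054118e-01,  1.33291169e-03],
       [-7.79218529e-05, -1.44971288e-03, -9.99998946e-01]]), 'force': array([ 0.7640793 ,  0.0268701 , -0.16442398]), 'wrist_torque': array([-0.01399171, -0.0659827 , -0.01491061]), 'finger_force': 0.0, 'grip_width': 0.9984177059626586}
side {'fovy': 42.162, 'cx': 275.607, 'cy': 210.305, 'view': [[-0.812, -0.584, -0.011, 425.908], [0.284, -0.411, 0.866, -147.152], [-0.51, 0.7, 0.5, -925.846], [0.0, 0.0, 0.0, 1.0]]}
top {'fovy': 55.851, 'cx': 279.981, 'cy': 211.333, 'view': [[-0.006, -1.0, -0.028, 66.428], [0.995, -0.009, 0.101, -472.661], [-0.102, -0.027, 0.994, -945.488], [0.0, 0.0, 0.0, 1.0]]}
```

View pics/top0.png

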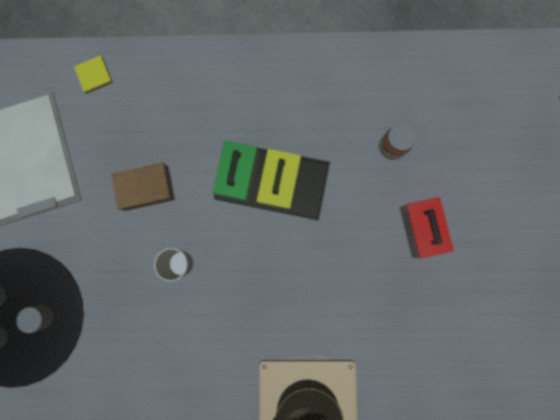

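View pics/side0.png

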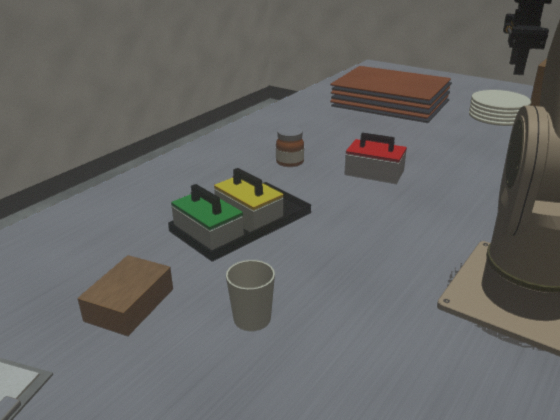

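Top view: green lid is at (235,170), yellow at (279,179) and red at (429,228). The jar is at (397,142), the cup at (172,264) and the carton at (142,186). The side view shows the same layout, with the handles clear.

```bash
cat >> h.py <<'E'
HUE={"red":[(0,8),(172,180)],"green":[(50,80)],"yellow":[(22,36)]}
def mask(im,c):
    h=cv2.cvtColor(im,cv2.COLOR_RGB2HSV);m=np.zeros(im.shape[:2],np.uint8)
    for a,b in HUE[c]: m|=cv2.inRange(h,(a,130,50),(b,255,255))
    return m
def blob(m,box=None):
    if box: 
        z=np.zeros_like(m);a,b,c,d=box;z[c:d,a:b]=m[c:d,a:b];m=z
    cs,_=cv2.findContours(m,cv2.RETR_EXTERNAL,cv2.CHAIN_APPROX_NONE);return cv2.convexHull(max(cs,key=cv2.contourArea))[:,0].astype(float)
def ray(px,k):
    f,cx,cy,V=k;px=np.atleast_2d(px);d=np.c_[(px[:,0]-cx)/f,-(px[:,1]-cy)/f,-np.ones(len(px))]@V[:3,:3]
    return -V[:3,:3].T@V[:3,3],d
def plane(px,k,z):
    o,d=ray(px,k);return o+d*((z-o[2])/d[:,2])[:,None]
def rect(P):
    (c,wh,a)=cv2.minAreaRect(P[:,:2].astype(np.float32))
    if wh[0]<wh[1]: a+=90;wh=wh[::-1]
    return np.round(c,1),np.round(wh,1),round((a+90)%180-90,1)  # a: direction of long side
E
python3 - <<'E'
from h import *
B={"top":{"green":(200,330,120,230),"yellow":(200,340,120,230),"red":(390,470,180,270)},"side":{"green":(160,320,150,260),"yellow":(160,320,150,260),"red":(330,420,120,190)}}
for c,z in(("green",72),("yellow",72),("red",66)):
    C=[]
    for n in("top","side"):
        s=np.load(n+"0.npz");k=K(n);m=mask(s["im"],c);h=blob(m,B[n][c])
        print(c,n,rect(plane(h,k,z)))
        cl=cloud(n,s["d"],k);zz=np.zeros_like(m);a,b,e,g=B[n][c];zz[e:g,a:b]=m[e:g,a:b]
        er=cv2.erode(zz,np.ones((3,3)));P=cl[(er>0)&(s["d"]>0)];print("   depth z",np.median(P[:,2]).round(1),"rms",P[:,2].std().round(1))
        # lid quad centre in picture (diagonal crossing approximated by mean of rect corners) for triangulation
        q=cv2.approxPolyN(h.astype(np.float32).reshape(-1,1,2),4)[0] if hasattr(cv2,"approxPolyN") else None
        A,Bq,Cq,D=[np.r_[p,1] for p in q.reshape(-1,2)];x=np.cross(np.cross(A,Cq),np.cross(Bq,D));C.append((x[:2]/x[2],k))
    (o1,d1),(o2,d2)=[ray(*c_) for c_ in C];d1=d1[0];d2=d2[0]
    t=np.linalg.lstsq(np.c_[d1,-d2],o2-o1,rcond=None)[0];p,q=o1+t[0]*d1,o2+t[1]*d2
    print("   triangulated",((p+q)/2).round(1),"miss",np.linalg.norm(p-q).round(1))
s=np.load("top0.npz");k=K("top");im=s["im"]
h=cv2.cvtColor(im,cv2.COLOR_RGB2HSV)
m=cv2.inRange(h,(0,0,0),(180,255,60))
m|=mask(im,"green")|mask(im,"yellow");z=np.zeros_like(m);z[120:235,195:345]=m[120:235,195:345]
z=cv2.morphologyEx(z,cv2.MORPH_OPEN,np.ones((3,3)))
print("station",rect(plane(blob(z),k,22)))
cl=cloud("top",s["d"],k);print("floor px",cl[185:195,305:315].reshape(-1,3).mean(0).round(1))
for n,(u,v) in dict(jar=(401,138),cup=(172,262),carton=(142,184)).items(): print(n,cl[v,u].round(0))
# black handles in top via depth height
for c,b in(("green",(222,252,145,195)),("yellow",(266,296,150,200)),("red",(415,448,205,250))):
    z=np.zeros(im.shape[:2],np.uint8);a,e,f,g=b;z[f:g,a:e]=cv2.inRange(h,(0,0,0),(180,255,60))[f:g,a:e]
    zz=94+6*(c!="red");P=cl[(cv2.erode(z,np.ones((3,3)))>0)]
    print(c,"handle",rect(plane(blob(z),k,zz+3)),"depth z p90",np.percentile(P[:,2],[50,90]).round(1))
E
```

```text
green top (array([567.6, 168. ]), array([126.7,  76.3]), -12.2)
   depth z 71.7 rms 1.6
green side (array([568.1, 170.1]), array([126.5,  77.1]), -12.1)
   depth z 71.8 rms 1.0
   triangulated [577.6 175.5  76.5] miss 26.6
yellow top (array([546.2,  65. ]), array([128.3,  82.4]), -12.3)
   depth z 71.7 rms 2.0
yellow side (array([544.1,  68. ]), array([135. ,  85.3]), -12.1)
   depth z 71.7 rms 1.0
   triangulated [554.3  71.5  76. ] miss 22.3
red top (array([ 429.2, -283.4]), array([126. ,  78.6]), 11.6)
   depth z 65.6 rms 2.3
red side (array([ 428.9, -282.9]), array([128.6,  91.1]), 12.1)
   depth z 65.5 rms 1.1
   triangulated [ 426.8 -285.1   64.6] miss 5.2
station (array([547.5,  58. ]), array([207.7, 147.7]), 77.9)
floor px [529.5 -11.1   5.8]
jar [ 636. -222.   82.]
cup [351. 333.   5.]
carton [540. 397.  49.]
green handle (array([566.6, 167. ]), array([78. , 14.5]), -12.1) depth z p90 [105.4 107.3]
yellow handle (array([546.1,  64.9]), array([75.9,  8.9]), -13.7) depth z p90 [105.9 107.8]
red handle (array([ 429.1, -280.5]), array([72.6, 17.3]), 12.4) depth z p90 [ 99.4 101.7]
```

Both views agree within 3 mm on the lids: yellow about (545.5, 66, 72), green (568, 169, 72), red (429, -283, 66). Yaw is about -12.1° for the station and +12° for the red pan. The yellow–green gap is about 25 mm. I'm moving above the yellow handle.

```bash
python3 -m crank '[[0.2,[0.027,0.054,0],[0,0,-0.05]],[0.2,[0.055,0.108,0],[0,0,-0.1]],[0.2,[0.082,0.163,0],[0,0,-0.15]],[0.2,[0.11,0.217,0],[0,0,-0.2]],[0.2,[0.137,0.272,0],[0,0,-0.25]],[0.2,[0.165,0.326,0],[0,0,-0.3]],[0.2,[0.192,0.38,0],[0,0,-0.35]],[0.2,[0.22,0.435,0],[0,0,-0.4]],[0.2,[0.247,0.49,0],[0,0,-0.45]],[0.2,[0.275,0.543,0],[0,0,-0.5]],[0.2,[0.302,0.598,0],[0,0,-0.55]],[0.2,[0.33,0.652,0],[0,0,-0.565]]]' 15
python3 -m crank '[[0.2,[0,0,-0.03],[0,0,0]],[0.2,[0,0,-0.04],[0,0,0]],[0.2,[0,0,-0.04],[0,0,0]],[0.2,[0,0,-0.04],[0,0,0]]]'
python3 - <<'E'
from h import *
s=bot.state();R=s["ee_rot"];print(s["t"],s["tcp_pos"],np.degrees(np.arctan2(R[1,0],R[0,0])),R[:,2],s["joint_pos"].round(0))
p=bot.camera_params("wrist");im,d=bot.snapshot("wrist");np.savez("w1.npz",im=im,d=d,**p);cv2.imwrite("pics/w1.png",im[...,::-1]);print(p)
E
```

```text
t: 1.6
tcp_pos: [547.1, 67.3, 239.5]
ee_rot: [[0.977, -0.211, 0.0], [-0.211, -0.977, -0.0], [0.0, 0.0, -1.0]]
force: [0.6, -0.9, 0.9]
grip_width: 0.599
finger_force: 0.0
t: 2.1
tcp_pos: [546.9, 64.9, 200.6]
ee_rot: [[0.977, -0.211, 0.001], [-0.211, -0.977, -0.0], [0.001, 0.0, -1.0]]
force: [-0.4, 0.4, 0.8]
grip_width: 0.601
finger_force: 0.0
2.1 [546.92958717  64.904585   200.59721164] -12.184237515352189 [ 1.27524950e-03 -3.93752317e-04 -9.99999109e-01] [  22.   15.  -38.   97.   10.   72. -121.]
{'fovy': 65.70646984690485, 'cx': 282.3415266630847, 'cy': 212.2175257885161, 'view': array([[-2.10479465e-01, -9.77597446e-01,  1.27598432e-03,
         1.76898194e+02],
       [ 9.48426213e-01, -2.04514944e-01, -2.42201067e-01,
        -4.85152045e+02],
       [ 2.37036103e-01, -4.97681742e-02,  9.70225239e-01,
        -4.78471042e+02],
       [ 0.00000000e+00,  0.00000000e+00,  0.00000000e+00,
         1.00000000e+00]])}
```

View pics/w1.png

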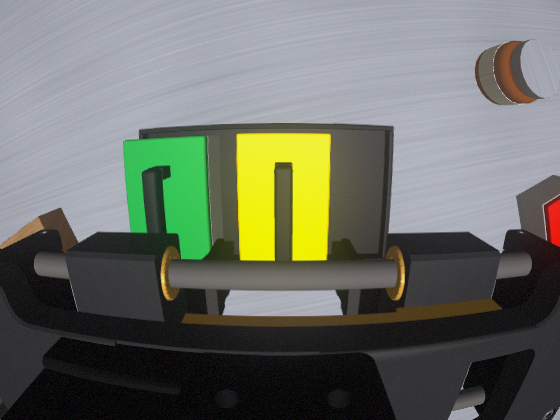

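Wrist view: the yellow handle (275–291, from row 163) sits centred between the open fingers, with lid edges at columns 237 and 330. Green is at left with a gap of about 25 mm. Descending and gripping the bar.

```bash
python3 -m crank '[[0.2,[0,0,-0.04],[0,0,0]],[0.2,[0,0,-0.075],[0,0,0]],[0.2,[0,0,-0.095],[0,0,0]],[0.2,[0,0,-0.103],[0,0,0]],[0.2,[0,0,-0.103],[0,0,0]],[-0.2,[0,0,-0.103],[0,0,0]],[-0.4,[0,0,-0.103],[0,0,0]],[-0.6,[0,0,-0.103],[0,0,0]],[-1,[0,0,-0.103],[0,0,0]],[-1,[0,0,-0.103],[0,0,0]],[-1,[0,0,-0.103],[0,0,0]],[-1,[0,0,-0.103],[0,0,0]]]' 20
python3 - <<'E'
from h import *
B={"green":(190,330,110,240),"yellow":(190,340,110,240)}
im,d=bot.snapshot("top");cv2.imwrite("pics/t1.png",im[...,::-1]);k=K("top")
for n in("side",):
    im,d=bot.snapshot(n);k=K(n);cv2.imwrite("pics/s1.png",im[...,::-1])
# measured gap on the wrist picture before descending: yellow/green edges on z=72
z=np.load("w1.npz");f=210/np.tan(np.radians(z["fovy"])/2);V=z["view"]
def wr(px,h):
    x=np.array(px,float)-[z["cx"],z["cy"]];r=np.hypot(*x.T);th=r/f
    dc=np.c_[x[:,0]/r*np.sin(th),-x[:,1]/r*np.sin(th),-np.cos(th)];D=dc@V[:3,:3];o=-V[:3,:3].T@V[:3,3]
    return o+D*((h-o[2])/D[:,2])[:,None]
S=np.array([[.978,-.2096],[.2096,.978]])
for c in("yellow","green"):
    h=blob(mask(z["im"],c));P=wr(h,72)[:,:2]@S.T;print(c,"station-axes x,y min/max",P.min(0).round(1),P.max(0).round(1))
h=cv2.cvtColor(z["im"],cv2.COLOR_RGB2HSV)[...,2].astype(int)
print("row 200 values",h[200,325:420:2].tolist());print("row165",h[165,325:420:2].tolist())
print("px->station y at lip z22, col 386,394:",(wr([[386,165],[394,165],[386,200]],22)[:,:2]@S.T).round(1).tolist(), "far lip",(wr([[270,125],[200,127]],22)[:,:2]@S.T).round(1).tolist())
E
```

```text
t: 3.65
tcp_pos: [546.5, 65.4, 96.5]
ee_rot: [[0.978, -0.21, -0.0], [-0.21, -0.978, -0.0], [-0.0, 0.0, -1.0]]
force: [-0.2, -2.6, -0.2]
grip_width: 0.163
finger_force: 20.0
yellow station-axes x,y min/max [473.2 134.8] [587.  221.7]
green station-axes x,y min/max [473.4 241.1] [586.1 321.6]
row 200 values [243, 241, 158, 97, 97, 96, 95, 92, 92, 88, 90, 86, 87, 87, 87, 86, 83, 84, 82, 82, 77, 80, 80, 77, 77, 77, 78, 76, 72, 41, 44, 81, 67, 185, 185, 186, 187, 186, 185, 187, 184, 185, 188, 186, 187, 188, 191, 191]
row165 [242, 242, 241, 102, 97, 99, 99, 100, 97, 96, 96, 93, 94, 94, 92, 92, 89, 89, 87, 85, 85, 85, 81, 84, 80, 81, 81, 78, 76, 73, 47, 45, 84, 68, 188, 187, 189, 191, 191, 189, 192, 193, 195, 194, 195, 194, 191, 192]
px->station y at lip z22, col 386,394: [[556.1, 69.2], [556.3, 60.3], [519.0, 67.0]] far lip [[594.6, 188.6], [594.5, 259.4]]
```

The grip is on the bar (14.2 mm opening). I'm sliding along station +y and watching the force.

```bash
python3 -m crank '[[-1,[0.0011,0.0049,0],[0,0,0]],[-1,[0.0021,0.0098,0],[0,0,0]],[-1,[0.0031,0.0147,0],[0,0,0]],[-1,[0.0040,0.0186,0],[0,0,0]],[-1,[0.0044,0.0205,0],[0,0,0]],[-1,[0.0046,0.0215,0],[0,0,0]],[-1,[0.0046,0.0215,0],[0,0,0]]]'
python3 -m crank '[[-1,[0.0004,0.0020,0],[0,0,0]],[-1,[0.0006,0.0029,0],[0,0,0]],[-1,[0.0006,0.0029,0],[0,0,0]]]'
```

```text
t: 4.62
tcp_pos: [551.0, 87.4, 96.5]
ee_rot: [[0.978, -0.209, -0.0], [-0.209, -0.978, 0.0], [-0.0, 0.0, -1.0]]
force: [-1.8, -1.2, 0.2]
grip_width: 0.154
finger_force: 20.0
t: 5.0
tcp_pos: [551.6, 90.3, 96.5]
ee_rot: [[0.978, -0.209, -0.0], [-0.209, -0.978, 0.0], [-0.0, -0.0, -1.0]]
force: [-1.7, -2.4, 1.5]
grip_width: 0.161
finger_force: 20.0
```

```bash
python3 -m crank '[[-1,[0.0002,0.0010,0],[0,0,0]],[-1,[0.0002,0.0010,0],[0,0,0]]]'
```

```text
t: 5.25
tcp_pos: [551.8, 90.7, 96.6]
ee_rot: [[0.978, -0.21, -0.001], [-0.21, -0.978, -0.001], [-0.0, 0.001, -1.0]]
force: [-3.6, -4.8, 4.4]
grip_width: 0.161
finger_force: 20.0
```

```bash
python3 -m crank '[[-1,[0.0002,0.0010,0],[0,0,0]],[-1,[0.0004,0.0020,0],[0,0,0]],[-1,[0.0004,0.0020,0],[0,0,0]]]'
```

```text
t: 5.62
tcp_pos: [552.3, 91.5, 96.6]
ee_rot: [[0.978, -0.211, -0.001], [-0.211, -0.978, -0.002], [-0.0, 0.002, -1.0]]
force: [-4.5, -7.9, 5.2]
grip_width: 0.16
finger_force: 20.0
```

```bash
python3 -m crank '[[-1,[0.0002,0.0010,0],[0,0,0]],[-1,[0.0004,0.0020,0],[0,0,0]],[-1,[0.0004,0.0020,0],[0,0,0]]]'
python3 - <<'E'
from h import *
for n in("side","top"):
    im,d=bot.snapshot(n)
    a=im[120:250,150:330] if n=="side" else im[120:250,190:370]
    cv2.imwrite(f"pics/{n}2.png",cv2.resize(a,None,fx=3,fy=3,interpolation=cv2.INTER_CUBIC)[...,::-1])
E
```

```text
t: 6.0
tcp_pos: [552.4, 91.6, 96.6]
ee_rot: [[0.977, -0.212, -0.002], [-0.212, -0.977, -0.005], [-0.001, 0.005, -1.0]]
force: [-7.2, -13.6, 8.1]
grip_width: 0.158
finger_force: 20.0
```

View pics/side2.png

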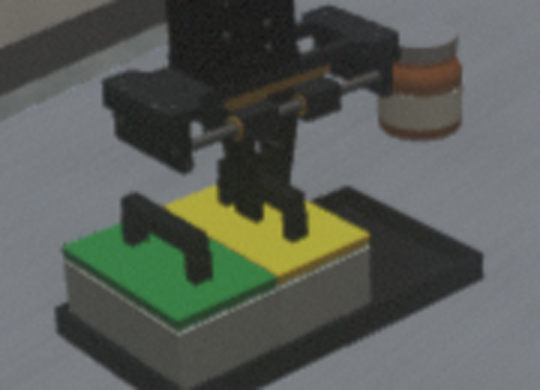

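Side view: the yellow and green lids now meet at one seam (about 275,280 in the crop) with no gap. The force rise to 15 N confirms contact. I'll relax, release, rise and check.

```bash
python3 -m crank '[[-1,[-0.0005,-0.0025,0],[0,0,0]],[-1,[-0.0005,-0.0025,0],[0,0,0]],[-0.4,[-0.0005,-0.0025,0],[0,0,0]],[0.0,[-0.0005,-0.0025,0],[0,0,0]],[0.2,[-0.0005,-0.0025,0],[0,0,0]],[0.2,[-0.0005,-0.0025,0],[0,0,0]],[0.2,[-0.0005,-0.0025,0.02],[0,0,0]],[0.2,[-0.0005,-0.0025,0.06],[0,0,0]],[0.2,[-0.0005,-0.0025,0.104],[0,0,0]],[0.2,[-0.0005,-0.0025,0.104],[0,0,0]],[0.2,[-0.0005,-0.0025,0.104],[0,0,0]]]'
cat >> h.py <<'E'
def wsnap():
    z=bot.camera_params("wrist");im,d=bot.snapshot("wrist");return im,d,z
def wr(px,h,z):
    f=210/np.tan(np.radians(z["fovy"])/2);V=np.array(z["view"])
    x=np.array(px,float)-[z["cx"],z["cy"]];r=np.hypot(*x.T);th=r/f
    dc=np.c_[x[:,0]/r*np.sin(th),-x[:,1]/r*np.sin(th),-np.cos(th)];D=dc@V[:3,:3];o=-V[:3,:3].T@V[:3,3]
    return o+D*((h-o[2])/D[:,2])[:,None]
S=np.array([[.978,-.2096],[.2096,.978]])
E
python3 - <<'E'
from h import *
im,d,z=wsnap();cv2.imwrite("pics/w2.png",im[...,::-1])
for c in("yellow","green"):
    m=mask(im,c)
    for v in(150,170,190,220):
        u=np.flatnonzero(m[v]);P=wr([[u[0]-.5,v],[u[-1]+.5,v]],72,z)[:,:2]@S.T;print(c,v,u[0],u[-1],P.round(1).tolist())
# station outer wall right, at rows
V=cv2.cvtColor(im,cv2.COLOR_RGB2HSV)[...,2].astype(int)
for v in(150,170,190,220):
    r=V[v,340:480];e=np.flatnonzero(np.diff(r)>60)
    print(v,e+340,(wr([[340+e[0]+.5,v]],22,z)[:,:2]@S.T).round(1) if len(e) else "")
im,d=bot.snapshot("top");k=K("top")
for c in("green","yellow"): print(c,rect(plane(blob(mask(im,c),(200,340,120,230)),k,72)))
E
```

```text
t: 7.48
tcp_pos: [552.2, 92.6, 201.1]
ee_rot: [[0.978, -0.21, 0.001], [-0.21, -0.978, -0.0], [0.001, 0.0, -1.0]]
force: [0.8, -0.1, -0.6]
grip_width: 0.597
finger_force: 0.0
yellow 150 237 331 [[571.9, 243.6], [571.9, 163.0]]
yellow 170 238 331 [[554.7, 243.0], [554.8, 162.7]]
yellow 190 239 330 [[537.3, 242.6], [537.3, 163.1]]
yellow 220 240 329 [[510.5, 242.5], [510.5, 163.0]]
green 150 151 236 [[574.5, 321.9], [571.9, 243.6]]
green 170 152 237 [[556.5, 322.0], [554.7, 243.0]]
green 190 153 237 [[538.3, 322.3], [537.3, 243.4]]
green 220 156 238 [[510.1, 321.9], [510.5, 243.4]]
150 [417] [[572.7  62.1]]
170 [416] [[551.3  62. ]]
190 [414] [[529.6  62.7]]
220 [] 
green (array([532.9, 202.6]), array([74.1, 38.2]), 25.5)Traceback (most recent call last):
  File "<stdin>", line 13, in <module>
  File "h.py", line 17, in blob
    cs,_=cv2.findContours(m,cv2.RETR_EXTERNAL,cv2.CHAIN_APPROX_NONE);return cv2.convexHull(max(cs,key=cv2.contourArea))[:,0].astype(float)
                                                                                           ~~~^^^^^^^^^^^^^^^^^^^^^^^^
ValueError: max() iterable argument is empty
```

View pics/w2.png

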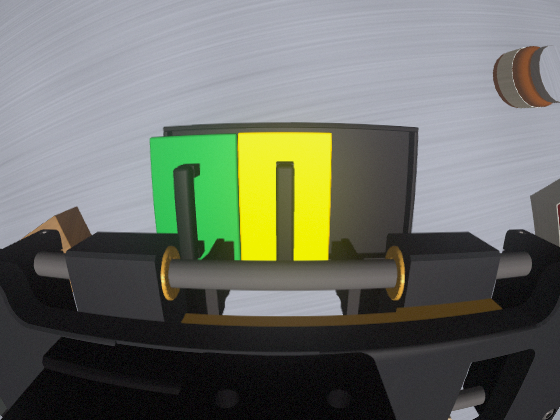

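The lids are flush: the seam is at column 237, and the room left is sy 67–163 in station axes. Next, over to the red pan.

```bash
python3 -m crank '[[0.2,[-0.015,-0.045,0],[0,0,0.06]],[0.2,[-0.030,-0.09,0],[0,0,0.12]],[0.2,[-0.045,-0.14,0],[0,0,0.18]],[0.2,[-0.062,-0.19,0],[0,0,0.24]],[0.2,[-0.08,-0.24,0],[0,0,0.30]],[0.2,[-0.095,-0.29,0],[0,0,0.36]],[0.2,[-0.111,-0.34,0],[0,0,0.42]],[0.2,[-0.12,-0.365,-0.003],[0,0,0.422]],[0.2,[-0.123,-0.374,-0.006],[0,0,0.422]],[0.2,[-0.123,-0.374,-0.006],[0,0,0.422]],[0.2,[-0.123,-0.374,-0.006],[0,0,0.422]]]'
python3 - <<'E'
from h import *
s=bot.state();R=s["ee_rot"];t=s["tcp_pos"];im,d,z=wsnap();cv2.imwrite("pics/w3.png",im[...,::-1])
print(t,np.degrees(np.arctan2(R[1,0],R[0,0])))
def lid(im,z,c,h,R,t):
    m=mask(im,c);rows=[v for v in range(100,225,10) if (m[v]>0).sum()>40]
    mid=[];
    for v in rows:
        u=np.flatnonzero(m[v]);P=(wr([[u[0]-.5,v],[u[-1]+.5,v]],h,z)-t)@R;mid.append(np.r_[P[0,:2],P[1,:2]])
    mid=np.array(mid);print(c,"tool x, y edges:\n",mid.round(1))
    for j in(0,2): print(" edge slope deg",np.degrees(np.arctan(np.polyfit(mid[1:,j],mid[1:,j+1],1)[0])).round(2))
    hl=blob(m);far=(wr(hl,h,z)-t)@R;print(" far edge tool x",far[:,0].max().round(1),far[:,0].min().round(1))
lid(im,z,"red",66,R,t)
im2=cv2.imread("pics/w2.png")[...,::-1]
# yellow reference at w2: view rebuilt from tool-relative camera (tool pose of w2)
V=np.array(z["view"]);T=np.eye(4);T[:3,:3]=R;T[:3,3]=t;rel=V@T
R2=np.array([[.978,-.21,.001],[-.21,-.978,0],[.001,0,-1]]);t2=np.array([552.2,92.6,201.1]);T2=np.eye(4);T2[:3,:3]=R2;T2[:3,3]=t2
z2=dict(z);z2["view"]=rel@np.linalg.inv(T2);lid(np.ascontiguousarray(im2),z2,"yellow",72,R2,t2)
E
```

```text
t: 8.95
tcp_pos: [430.0, -279.9, 194.5]
ee_rot: [[0.977, 0.211, 0.0], [0.211, -0.977, 0.0], [0.0, -0.0, -1.0]]
force: [-1.0, -0.6, 0.5]
grip_width: 0.599
finger_force: 0.0
[ 430.00173225 -279.8500102   194.53692404] 12.200524950052394
red tool x, y edges:
 [[ 58.9 -31.4  59.2  47. ]
 [ 50.4 -31.5  50.7  47.2]
 [ 41.9 -31.6  42.1  47.4]
 [ 33.3 -31.8  33.5  47.6]
 [ 24.7 -31.9  24.8  46.9]
 [ 16.  -32.1  16.1  47.2]
 [  7.2 -32.4   7.3  46.6]
 [ -1.8 -32.6  -1.7  47. ]
 [-10.8 -32.9 -10.8  46.5]]
 edge slope deg 1.27
 edge slope deg 0.72
 far edge tool x 62.4 -48.9
yellow tool x, y edges:
 [[ 58.7 -37.4  58.8  42.9]
 [ 50.1 -37.5  50.2  43. ]
 [ 41.6 -36.8  41.7  43.2]
 [ 33.  -36.9  33.1  43.4]
 [ 24.3 -37.1  24.4  43.6]
 [ 15.6 -36.5  15.6  43. ]
 [  6.7 -36.7   6.8  43.3]
 [ -2.2 -37.   -2.2  43.6]
 [-11.3 -36.4 -11.3  43. ]]
 edge slope deg -0.59
 edge slope deg -0.08
 far edge tool x 65.5 -49.4
```

View pics/w3.png

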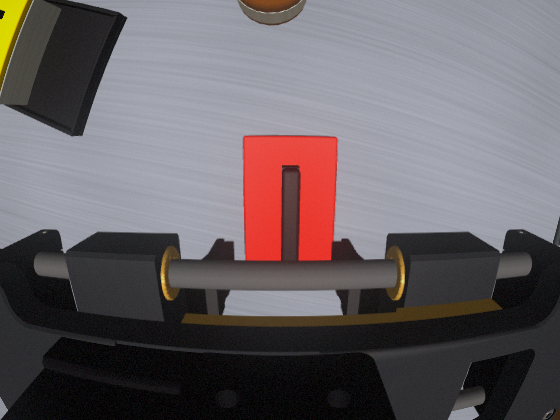

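The red handle is at columns 281–300, about 5 mm right of the tool centre relative to the yellow reference, 3 mm nearer and turned about 1°. Correcting, descending and gripping.

```bash
python3 -m crank '[[0.2,[-0.002,-0.0055,-0.03],[0,0,-0.015]],[0.2,[-0.002,-0.0055,-0.07],[0,0,-0.015]],[0.2,[-0.002,-0.0055,-0.095],[0,0,-0.015]],[0.2,[-0.002,-0.0055,-0.103],[0,0,-0.015]],[0.2,[-0.002,-0.0055,-0.103],[0,0,-0.015]],[-0.2,[-0.002,-0.0055,-0.103],[0,0,-0.015]],[-0.4,[-0.002,-0.0055,-0.103],[0,0,-0.015]],[-0.6,[-0.002,-0.0055,-0.103],[0,0,-0.015]],[-1,[-0.002,-0.0055,-0.103],[0,0,-0.015]],[-1,[-0.002,-0.0055,-0.103],[0,0,-0.015]],[-1,[-0.002,-0.0055,-0.103],[0,0,-0.015]],[-1,[-0.002,-0.0055,-0.103],[0,0,-0.015]]]' 40
python3 -m crank '[[-1,[0,0,0.005],[0,0,0]],[-1,[0,0,0.02],[0,0,0]],[-1,[0,0,0.05],[0,0,0]],[-1,[0,0,0.09],[0,0,0]],[-1,[0,0,0.12],[0,0,0]],[-1,[0,0,0.13],[0,0,0]],[-1,[0,0,0.13],[0,0,0]]]'
```

```text
t: 10.5
tcp_pos: [427.2, -286.8, 91.5]
ee_rot: [[0.981, 0.195, -0.0], [0.195, -0.981, 0.0], [-0.0, -0.0, -1.0]]
force: [0.0, 1.1, 1.0]
grip_width: 0.154
finger_force: 40.0
t: 11.38
tcp_pos: [427.2, -286.9, 221.7]
ee_rot: [[0.981, 0.194, 0.0], [0.194, -0.981, -0.0], [0.0, 0.001, -1.0]]
force: [0.8, 0.3, -5.9]
grip_width: 0.155
finger_force: 40.0
```

Lifted; the force shows about 0.6 kg. Carrying it over the room, 8 mm off the yellow pan.

```bash
python3 -m crank '[[-1,[0.007,0.02,0],[0,0,-0.03]],[-1,[0.021,0.06,0],[0,0,-0.08]],[-1,[0.035,0.10,0],[0,0,-0.13]],[-1,[0.05,0.14,0],[0,0,-0.19]],[-1,[0.065,0.18,0],[0,0,-0.25]],[-1,[0.08,0.22,0],[0,0,-0.31]],[-1,[0.094,0.255,0],[0,0,-0.37]],[-1,[0.102,0.28,0],[0,0,-0.407]],[-1,[0.1065,0.2925,0],[0,0,-0.407]],[-1,[0.1065,0.2925,0],[0,0,-0.407]],[-1,[0.1065,0.2925,0],[0,0,-0.407]],[-1,[0.1065,0.2925,0],[0,0,-0.407]]]'
python3 -m crank '[[-1,[0,0,-0.03],[0,0,0]],[-1,[0,0,-0.06],[0,0,0]],[-1,[0,0,-0.08],[0,0,0]],[-1,[0,0,-0.085],[0,0,0]],[-1,[0,0,-0.085],[0,0,0]]]'
python3 - <<'E'
from h import *
s=bot.state();t=s["tcp_pos"];print("TCP station axes",S@t[:2])
im,d,z=wsnap();cv2.imwrite("pics/w4.png",im[...,::-1])
hr=t[2]-91.5+66
for c,h in(("yellow",72),("red",hr)):
    m=mask(im,c);m[:,470:]=0
    for v in range(120,230,20):
        u=np.flatnonzero(m[v])
        if len(u)>30: print(c,v,u[0],u[-1],(wr([[u[0]-.5,v],[u[-1]+.5,v]],h,z)[:,:2]@S.T).round(1).tolist())
    print(c,"far sx",(wr(blob(m),h,z)[:,:2]@S.T)[:,0].max())
E
```

```text
t: 12.88
tcp_pos: [533.6, 4.3, 221.5]
ee_rot: [[0.977, -0.211, -0.0], [-0.211, -0.977, -0.001], [-0.0, 0.001, -1.0]]
force: [-0.2, -0.4, -5.1]
grip_width: 0.153
finger_force: 40.0
t: 13.5
tcp_pos: [534.0, 5.3, 137.0]
ee_rot: [[0.978, -0.21, 0.0], [-0.21, -0.978, -0.0], [0.0, 0.0, -1.0]]
force: [0.4, -0.5, -5.0]
grip_width: 0.153
finger_force: 40.0
TCP station axes [521.1077468  117.09877352]
yellow 140 106 207 [[587.1, 241.5], [582.7, 164.5]]
yellow 160 106 207 [[572.7, 242.5], [569.5, 164.9]]
yellow 180 107 208 [[558.1, 243.0], [556.1, 164.7]]
yellow 200 109 209 [[543.3, 242.9], [542.5, 164.6]]
yellow 220 112 210 [[528.1, 242.4], [528.5, 164.7]]
yellow far sx 587.4582918575289
red 140 208 356 [[583.5, 155.4], [583.5, 76.1]]
red 160 209 355 [[572.7, 155.1], [572.7, 76.4]]
red 180 210 355 [[561.9, 155.0], [561.8, 76.0]]
red 200 211 354 [[550.8, 154.9], [550.8, 76.1]]
red 220 212 353 [[539.5, 154.9], [539.4, 76.0]]
red far sx 588.7870864818681
```

View pics/w4.png

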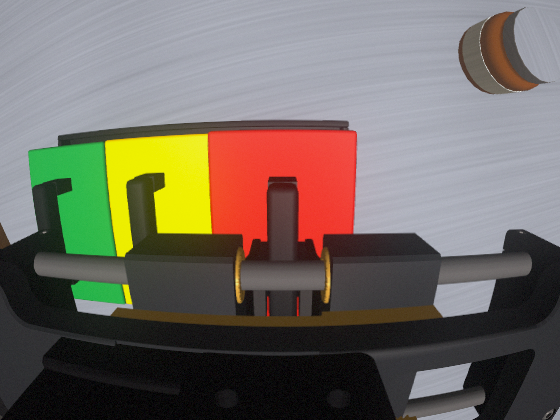

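Red spans sy 76–155, with yellow's edge at 164.7 and the lip at about 67, so there is 9 mm clear on each side and it is square. I'm lowering it slowly with a 1.5 mm x correction.

```bash
python3 -m crank '[[-1,[-0.0015,0.0003,-0.01],[0,0,0]],[-1,[-0.0015,0.0003,-0.02],[0,0,0]],[-1,[-0.0015,0.0003,-0.027],[0,0,0]],[-1,[-0.0015,0.0003,-0.031],[0,0,0]],[-1,[-0.0015,0.0003,-0.034],[0,0,0]],[-1,[-0.0015,0.0003,-0.036],[0,0,0]],[-1,[-0.0015,0.0003,-0.0375],[0,0,0]],[-1,[-0.0015,0.0003,-0.0385],[0,0,0]],[-1,[-0.0015,0.0003,-0.0385],[0,0,0]]]'
```

```text
t: 14.68
tcp_pos: [532.3, 5.9, 98.1]
ee_rot: [[0.978, -0.21, 0.0], [-0.21, -0.978, -0.0], [0.0, 0.0, -1.0]]
force: [-0.0, -0.7, -5.2]
grip_width: 0.154
finger_force: 40.0
```

```bash
python3 -m crank '[[-1,[0,0,-0.0005],[0,0,0]],[-1,[0,0,-0.001],[0,0,0]],[-1,[0,0,-0.001],[0,0,0]]]'
```

```text
t: 15.05
tcp_pos: [532.4, 6.1, 97.5]
ee_rot: [[0.978, -0.209, 0.0], [-0.209, -0.978, -0.0], [0.0, 0.0, -1.0]]
force: [-3.3, -0.3, 3.1]
grip_width: 0.155
finger_force: 40.0
```

On the floor (force flipped from -5 to +3 N). Sliding it up to the yellow pan.

```bash
python3 -m crank '[[-1,[0.0004,0.002,0],[0,0,0]],[-1,[0.0008,0.004,0],[0,0,0]],[-1,[0.0012,0.006,0],[0,0,0]],[-1,[0.0016,0.0075,0],[0,0,0]],[-1,[0.0018,0.0085,0],[0,0,0]],[-1,[0.0018,0.0085,0],[0,0,0]]]' 20
python3 -m crank '[[-1,[0.0002,0.001,0],[0,0,0]],[-1,[0.0004,0.002,0],[0,0,0]],[-1,[0.0004,0.002,0],[0,0,0]]]'
```

```text
t: 15.8
tcp_pos: [534.4, 13.1, 97.6]
ee_rot: [[0.978, -0.211, 0.0], [-0.211, -0.978, -0.002], [0.001, 0.002, -1.0]]
force: [-4.6, -5.8, 7.3]
grip_width: 0.159
finger_force: 20.0
t: 16.18
tcp_pos: [534.5, 13.3, 97.6]
ee_rot: [[0.977, -0.212, -0.0], [-0.212, -0.977, -0.004], [0.0, 0.004, -1.0]]
force: [-6.2, -11.0, 11.2]
grip_width: 0.157
finger_force: 20.0
```

Contact is at the expected place (sy 125.0). One more press, then relax, release, rise and check.

```bash
python3 -m crank '[[-1,[0.0002,0.001,0],[0,0,0]],[-1,[0.0002,0.001,0],[0,0,0]],[-1,[-0.0004,-0.002,0],[0,0,0]],[-1,[-0.0004,-0.002,0],[0,0,0]],[-0.4,[-0.0004,-0.002,0],[0,0,0]],[0.0,[-0.0004,-0.002,0],[0,0,0]],[0.2,[-0.0004,-0.002,0],[0,0,0]],[0.2,[-0.0004,-0.002,0],[0,0,0]],[0.2,[-0.0004,-0.002,0.03],[0,0,0]],[0.2,[-0.0004,-0.002,0.08],[0,0,0]],[0.2,[-0.0004,-0.002,0.12],[0,0,0]],[0.2,[-0.0004,-0.002,0.12],[0,0,0]]]'
python3 - <<'E'
from h import *
s=bot.state();print(s["t"],s["tcp_pos"])
im,d,z=wsnap();print(im.shape)
for c in("green","yellow","red"):
    m=mask(im,c);m[:,470:]=0;cl=[]
    for v in range(140,230,20):
        u=np.flatnonzero(m[v])
        if len(u)>30: print(c,v,u[0],u[-1],(wr([[u[0]-.5,v],[u[-1]+.5,v]],72,z)[:,:2]@S.T).round(1).tolist())
    print(c,"far sx",(wr(blob(m),72,z)[:,:2]@S.T)[:,0].max().round(1))
im,d=bot.snapshot("side");cv2.imwrite("pics/s4.png",cv2.resize(im[120:270,150:350],None,fx=3,fy=3,interpolation=cv2.INTER_CUBIC)[...,::-1])
k=K("side");cl=cloud("side",d,k)
for c in("green","yellow","red"):
    m=mask(im,c);m[:120]=0;m[:,330:]=0;P=cl[(cv2.erode(m,np.ones((3,3)))>0)&(d>0)];P=P[abs(P[:,2]-72)<8];A=np.c_[P[:,:2],np.ones(len(P))];q=np.linalg.lstsq(A,P[:,2],rcond=None)[0]
    print(c,"lid z",np.median(P[:,2]).round(1),"tilt",q[:2].round(3))
E
```

```text
t: 17.68
tcp_pos: [535.7, 14.8, 220.2]
ee_rot: [[0.978, -0.209, 0.006], [-0.209, -0.978, -0.0], [0.006, -0.001, -1.0]]
force: [-0.7, 0.3, -0.3]
grip_width: 0.601
finger_force: 0.0
17.675 [535.6947019   14.82243509 220.22819247]
(420, 560, 3)
green 140 122 157 [[586.1, 282.4], [583.7, 243.1]]
green 160 90 158 [[568.5, 322.8], [564.6, 242.9]]
green 180 92 159 [[547.7, 322.2], [545.3, 243.0]]
green 200 94 160 [[526.6, 322.2], [525.7, 243.4]]
green 220 96 162 [[505.0, 322.9], [505.7, 243.1]]
green far sx 586.1
yellow 140 158 240 [[583.7, 243.1], [580.7, 163.1]]
yellow 160 159 240 [[564.6, 242.9], [562.5, 163.4]]
yellow 180 160 241 [[545.3, 243.0], [544.0, 162.8]]
yellow 200 161 241 [[525.7, 243.4], [525.3, 163.2]]
yellow 220 163 242 [[505.7, 243.1], [506.0, 162.8]]
yellow far sx 587.3
red 140 241 328 [[580.7, 163.1], [580.8, 83.6]]
red 160 242 328 [[562.5, 162.4], [562.6, 83.3]]
red 180 242 328 [[544.0, 162.8], [544.1, 82.9]]
red 200 243 327 [[525.3, 162.3], [525.3, 83.3]]
red 220 243 327 [[506.0, 162.8], [506.1, 82.6]]
red far sx 587.2
green lid z 71.8 tilt [-0.002  0.002]
yellow lid z 71.7 tilt [ 0.002 -0.001]
red lid z 71.6 tilt [ 0.001 -0.002]
```

View pics/s4.png

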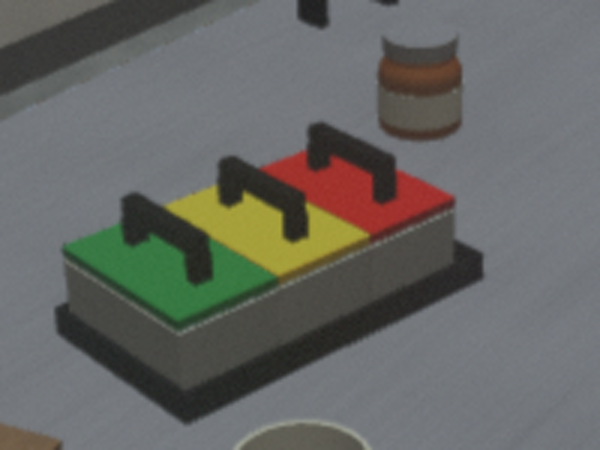

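The side view shows all three lids touching, with seams at (277,280) and (370,240) in the crop. They are level at z ≈ 71.7 and the gripper is clear, so I'm handing in.

```bash
python3 -c "
from cell import bot
print(bot.close_job())"
```

```text
the job is handed in; nothing more can be done
None
```

The job is handed in with no verdict returned: at the last check all three pans stood flush and level on the station's floor, green still at its end, and the gripper was clear of everything, at about 17.8 s of the 54 s allowed.

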